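# Hold a valve spool home in a bench length gauge

### The arm

A 6-joint arm with a two-finger parallel gripper is mounted at the origin on a cart in front of the work surface, level with it; the furniture and walls round the work are solid. World frame = base frame: x ahead of the robot, y to its left, z up, the work surface at z = 0. Lengths are in m, angles in rad, forces in N, time in s.
With the tool pointing down it reaches from about 0.275 to 0.875 m from the base axis. Payload 12.5 kg.
Tool frame: the origin (TCP) lies on the centre line of the jaws, within the pads' length; the fingertips stand 25 mm ahead of it and the grasp point (between the pads) lies 6 mm ahead of it; z points along the fingers, y is the line along which they close (so a half turn about z gives the same grasp; the last joint's range is limited). The gripper opens to 85 mm and grips with 20 to 120 N. Pads are 22 mm wide; open, the fingers measure 114 mm over their backs; the gripper's body (76 mm by 85 mm) begins 54 mm behind the grasp point. The pads swing forward as they close: fully open they stand 13 mm farther back than shut.
Start: joints at [1.26, 0.351, 1.652, -0, 1.139, -0.085], TCP at [0.123, 0.536, 0.256] pointing down, gripper open.
Joint ranges: [-2.75, 2.75], [-0.79, 2.1], [0.01, 2.65], [-1.57, 4.71], [0.07, 3.14], [-2.87, 2.87]. Speed limits (rad/s): [2.22, 2.22, 2.79, 3.14, 3.14, 3.14].

### API

Orientations are given as [roll, pitch, yaw] about the fixed x, y, z axes, in that order (R = Rz(yaw) Ry(pitch) Rx(roll)).
In Python, from plant import state, capture, job_done gives the robot as it stands.
- The arm moves only by the tool jog_arm, never from a script. Its arguments are lists of equal length, an entry for each row: "xyz": the shift along the world's x, y, z in m, a list of three; "delta_rot": the turn, a rotation vector about the world's x, y, z in degrees, a list of three; "claw": the opening in per cent of the stroke, from 0 (shut) to 100 (fully open). In form: {"xyz": [[x, y, z], ...], "delta_rot": [[ax, ay, az], ...], "claw": [claw, ...]}. A call has exactly 5 rows; each row shifts and turns the commanded pose from where the row before left it; what a row does not reach is not made up. A row lasts 1/8 s, in which the tool goes at most 62.5 mm and 10.7 degrees, less where a joint would pass 70% of its speed; a pose out of reach is approached as far as the arm can. A call is refused whole if a number of a shift passes 0.0625 or a number of a turn 10.7, either way. A call with a gripper value outside its range is refused whole. The fingers move at their own pace and stop on an object; "grip_force" is the grip in N (left out, the last holds). Time passes only in rows, so rows that do not move let the fingers close, or fill a call up. It gives the time, the measured TCP pose, the force, the opening and the grip force at its end, in the units of the state.
- state(): the state, without advancing time (a new reading comes with each control period).
- capture(name): name is "scene" or "top" or "wrist"; returns a dict with "frame" (384x512x3 uint8, red, green, blue), "K" (3x3 intrinsics, pixels), "R" (3x3) and "t" (3): a world point X has camera coordinates R X + t; the wrist camera has in their place "mount" (4x4, takes a point from camera to tool coordinates, whose origin is the TCP and whose axes are the flange's). Camera axes: x right, y down, z forward; pixel columns grow to the right and rows downward; lengths in m; the calibration is good to about 2 mm. A picture is of the moment at which its call begins: read the wrist's pose just before it. There is no depth.
- job_done(): hands the job in; it is judged then, once.
The state is a dict: "t": time; "q": joint angles; "qd": joint speeds; "joint_torque": joint torques, N m; "tool_pos": TCP position; "eef_rot": TCP orientation; "ft_force": force on the tool from outside, world axes, zero at the start; "moment": the same for the moment, N m; "finger_gap": finger opening in m; "finger_force": force on a finger pad.
Only numpy, scipy, OpenCV 4.12 (cv2) and the standard library are available. Lean on these libraries where they do the work, as an engineer would, in place of code of your own. Each camera call takes 0.05 s, during which the arm holds its last target. There are 200 camera calls.

### The job

Check the brass valve spool on the bench length gauge: take it from the white rack and lay it in the gauge's two V rests with its thin nose towards the sprung spindle, its nose still short of the spindle. Then push it along the rests against the spindle's spring until its shoulder is hard against the steel face of the fork, and finish the program still gripping or pushing it firmly home there, so that the dial can be read. Leave the steel spool in the rack and the ring gauge and the loupe where they are.

Things in the scene. Friction and masses are not known exactly. Their poses are not given: they have to be found in the camera images.
- brass_spool: Brass valve spool, a turned rod 126 mm long, 0.25 kg (+-20 %), lying level in a rack slot. Origin on its axis at mid-waist, +x towards the nose. Along x in mm: rear land 22 diameter, -51 to -25; waist 15 diameter, -25 to +25 (grip here across the axis); front land 22 diameter, +25 to +55; nose 10 diameter, +55 to +75. It may roll about x.
- shoulder (a point): Point on the brass spool's axis in the plane of its shoulder, the flat front end of the front land (x = +55 mm in the spool's frame), where the thinner nose begins.
- steel_spool: Grey steel valve spool of the same form, size and frame, in the rack's other slot; it stays there.
- rack: Fixed white rack, 112 x 156 mm, 43 mm high, on an 8 mm aluminium base. Origin at the centre of its underside. Slots run along its x at y = +43 and -43 mm; a spool lies with its axis 45 mm above the table, nose to +x. Its two notched boards, 10 mm thick, have their middles at x = -38 and +38 mm; the 66 mm between them are free for fingers down to the base.
- gauge: Fixed bench length gauge, grey base 230 x 84 x 14 mm. Origin on the table under the fork's datum face; +x is the pushing direction, z up. The measuring axis runs along x at y = 0, 62 mm up. Behind the fork stand the spindle's holder (x = 35 to 65 mm, 97 mm high) and a dial indicator (x = 76 to 145 mm, 92 mm high).
- rests (a point): Point of the gauge on the measuring axis midway between its two V rests (62 mm behind the datum face). The steel V rests, 14 mm thick along the gauge's x, have their middles 39 mm before and behind this point, tops 60 mm above the table; a spool lying in them has its axis on the measuring axis. The 64 mm between them are free for fingers down to 22 mm above the table.
- datum_fork: Fork of the gauge, the hard stop. Origin on the measuring axis in the datum face, which looks to -x; axes as the gauge's. 20 mm thick, 52 mm wide, top 16 mm above the origin; slot 14 mm wide, open at the top, so the nose can be lowered in. A spool laid with its shoulder 16 mm before the face lies with both lands in the V rests, its nose 6 mm short of the spindle.
- spindle (a joint): Travel of the sprung spindle in m along the gauge's +x: 0 when free (its 10 mm tip then stands on the measuring axis 10 mm behind the datum face), 0.010 when the spool is home on the fork, at most 0.013. The spring pushes back with 3.5 N at first and 7 N at home, so a spool let go is pushed out again; friction in the rests adds 2 to 8 N. On the fork the force climbs steeply.
- ring_gauge: Loose steel ring gauge, 54 mm diameter, 18 mm high, lying at the back of the work; origin at the centre of its underside; stays where it is.
- loupe: Loose black loupe, 42 mm diameter, 39 mm high; origin at the centre of its underside; stays where it is.

How it is judged:
By the outcome, as a careful person would: the job done as asked, in the order asked, and still so for the second after the job is handed in, while the arm keeps its last pose, push and grip.
It also fails if it takes over 48 s, if anything falls off the work surface, if the arm or the gripper's body presses on something with over 40 N, if the wrist force passes 120 N, or if a joint passes its speed limit or range.

## Working session

There is one attempt and no reset: what is moved stays moved. The work goes in short steps, Python scripts to look and compute and a tool call to move; the robot and the scene stay as the last step left them, time stands still between calls to the robot, and variables do not carry over. Pictures are saved under pics/ and viewed, at most 10 in all, crops included, and the job is handed in when it is done.

Besides the shell and the picture viewer there is one more tool, called after "Emit:" as a command line: name --argument value ..., lists and objects as JSON in quotes. jog_arm: Moves the arm, as the interface text tells. Its arguments: {"type":"object","properties":{"xyz":{"type":"array"},"delta_rot":{"type":"array"},"claw":{"type":"array"},"grip_force":{"type":"number"}},"required":["xyz","delta_rot","claw"]}

```bash
mkdir -p pics; ls; cat > h.py <<'E'
import numpy as np, cv2, pickle
from plant import state, capture, job_done
def snap(n,f):
    s=state(); c=capture(n); pickle.dump((s,c),open(f'pics/{f}.pkl','wb'))
    cv2.imwrite(f'pics/{f}.png',c['frame'][:,:,::-1]); return s,c
def load(f): return pickle.load(open(f'pics/{f}.pkl','rb'))
def ray(c,s,u,v):
    d=np.linalg.inv(c['K'])@[u,v,1]
    if 'R' in c: return -c['R'].T@c['t'], c['R'].T@d
    from scipy.spatial.transform import Rotation as Ro
    R=Ro.from_euler('xyz',s['eef_rot']).as_matrix(); M=c['mount']
    return R@M[:3,3]+s['tool_pos'], R@M[:3,:3]@d
def onz(c,s,u,v,z):
    o,d=ray(c,s,u,v); return o+d*(z-o[2])/d[2]
E
python3 - <<'E'
from h import *
s,c=snap('top','top0'); snap('scene','scene0'); print(s)
print(c['K'],-c['R'].T@c['t'],c['R'])
a=load('top0')[1]['frame'];b=load('scene0')[1]['frame']
cv2.imwrite('pics/top0b.png',cv2.resize(a,(800,600))[:,:,::-1])
E
```

```text
pics
{'t': 0.0, 'q': array([ 1.26037695e+00,  3.51270962e-01,  1.65246871e+00,  4.95304010e-06,
        1.13911270e+00, -8.46198232e-02]), 'qd': array([ 0.00089319,  0.00013098,  0.000316  , -0.00023071, -0.00083911,
        0.00069178]), 'joint_torque': array([ 7.44908425e-05, -5.06109381e+01, -2.91406095e+01, -5.36722939e-05,
        4.56318361e-03,  5.25421456e-06]), 'tool_pos': array([0.1230221 , 0.53573129, 0.25572243]), 'eef_rot': array([-3.14033782e+00, -1.10949822e-04,  2.91579096e+00]), 'ft_force': array([0.30752393, 0.61953737, 0.34480072]), 'moment': array([ 0.02041318, -0.00121059,  0.02013651]), 'finger_force': 0.0, 'finger_gap': 0.08558820452874435}
[[404.03492295   0.         252.00046497]
 [  0.         404.03492295 195.5613298 ]
 [  0.           0.           1.        ]] [0.45861582 0.09539165 1.06870495] [[-0.01321625 -0.99962164 -0.02412256]
 [-0.99875202  0.0143591  -0.0478353 ]
 [ 0.04816358  0.02346025 -0.99856391]]
```

View pics/top0b.png

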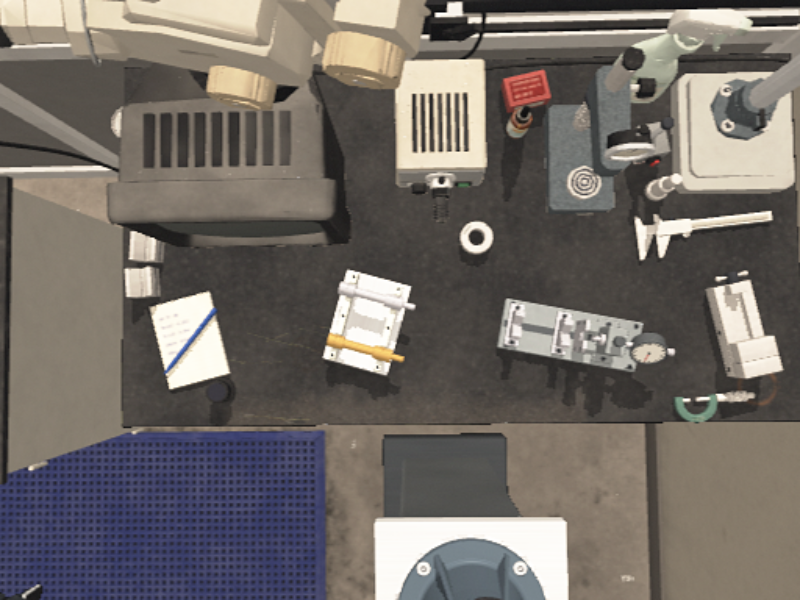

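View pics/scene0.png

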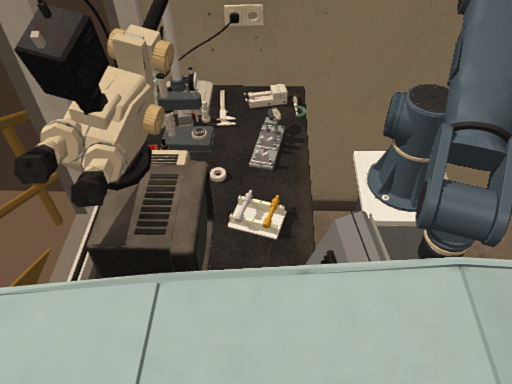

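The top view (800x600) shows the rack at (367,322) with the brass spool in its near slot, nose to the right, at (328–404, 338–358). The gauge is at (500–670, 300–370) with the dial on the right, the ring is at (477,238) and the loupe at (219,390). The scene view confirms the layout.

```bash
python3 - <<'E'
from h import *
s,c=load('top0'); f=c['frame']
hsv=cv2.cvtColor(f,cv2.COLOR_RGB2HSV)
m=cv2.inRange(hsv,(12,120,110),(28,255,255)); m[:190]=0;m[260:]=0;m[:,:190]=0;m[:,280:]=0
ys,xs=np.nonzero(m); P=np.array([onz(c,s,u,v,0.045)[:2] for u,v in zip(xs,ys)])
mu=P.mean(0); w,V=np.linalg.eigh(np.cov((P-mu).T)); d=V[:,1]; d*=-np.sign(d[1])
t=(P-mu)@d; print(len(P),mu,np.degrees(np.arctan2(d[1],d[0])),t.min(),t.max(), t.max()-t.min())
nose=mu+d*t.max(); rear=mu+d*t.min(); print('origin',nose-d*.075,rear+d*.051)
crop=f[185:245,310:440]; cv2.imwrite('pics/g.png',cv2.resize(crop,(780,360),interpolation=cv2.INTER_CUBIC)[:,:,::-1])
E
```

```text
318 [0.43981677 0.17092817] -106.06620299791534 -0.06099805013068104 0.06822919304936971 0.12922724318005074
origin [0.44169057 0.17743453] [0.4425837  0.18053572]
```

View pics/g.png

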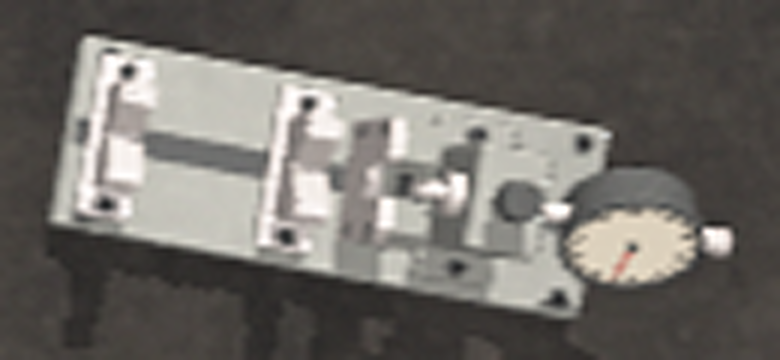

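The crop shows the gauge base corners at (85,37), (610,130), (580,318) and (50,222). The V rests are near (122,138) and (300,170), the fork face near x=350, and the dial on the right.

```bash
python3 - <<'E'
from h import *
s,c=load('top0')
g=lambda u,v,z: onz(c,s,(u+.5)/6+309.5,(v+.5)/6+184.5,z)[:2]
C=np.array([g(*p,.014) for p in [(85,37),(610,130),(580,318),(50,222)]]); print(C)
print(np.linalg.norm(np.roll(C,-1,0)-C,axis=1))
d=(C[1]+C[2]-C[0]-C[3]);d/=np.linalg.norm(d); print(np.degrees(np.arctan2(d[1],d[0])), (C[0]+C[3])/2)
for p in [(112,130),(138,152),(290,165),(318,178)]: 
  q=g(*p,.055); print(p,q,(q-(C[0]+C[3])/2)@d)
print(load('top0')[1]['K'].shape, capture('wrist')['mount'])
E
```

```text
[[ 0.51934445 -0.06690163]
 [ 0.47589155 -0.29140495]
 [ 0.39534062 -0.27605946]
 [ 0.43940344 -0.05008207]]
[0.22866984 0.08199962 0.23023317 0.08169127]
-100.99401134968795 [ 0.47937394 -0.05849185]
(112, 130) [ 0.4780421  -0.07094682] 0.012480375554056665
(138, 152) [ 0.46874411 -0.08151387] 0.02462667905148564
(290, 165) [ 0.46249962 -0.14422977] 0.08738242726210894
(318, 178) [ 0.45695444 -0.15564329] 0.09964397395381754
(3, 3) [[ 4.47260440e-04 -9.54746773e-01 -2.97419567e-01  7.62918408e-02]
 [ 9.99999517e-01  6.87297027e-04 -7.02490414e-04 -3.38837802e-05]
 [ 8.75116040e-04 -2.97419109e-01  9.54746620e-01 -1.16953217e-01]
 [ 0.00000000e+00  0.00000000e+00  0.00000000e+00  1.00000000e+00]]
```

Emit:
jog_arm --xyz '[[0.03,-0.036,0],[0.032,-0.036,0],[0.032,-0.036,0],[0.032,-0.036,0],[0.032,-0.036,0]]' --delta_rot '[[0,0,-9.3],[0,0,-9.3],[0,0,-9.3],[0,0,-9.3],[0,0,-9.3]]' --claw '[100,100,100,100,100]'

```text
t: 0.78
tool_pos: [0.2819, 0.3547, 0.2562]
eef_rot: [-3.142, 0.0, 2.099]
ft_force: [1.0, 0.5, 0.5]
finger_gap: 0.0852
finger_force: 0.0
```

Emit:
jog_arm --xyz '[[0.032,-0.036,-0.01],[0.032,-0.036,-0.02],[0.032,-0.036,-0.02],[0.032,-0.036,-0.02],[0.032,-0.036,-0.006]]' --delta_rot '[[0,0,-9.3],[0,0,-9.3],[0,0,-9.3],[0,0,-9.3],[0,0,-9.3]]' --claw '[100,100,100,100,100]'

```text
t: 1.4
tool_pos: [0.4415, 0.1745, 0.1791]
eef_rot: [-3.14, 0.001, 1.287]
ft_force: [0.3, -0.3, 0.1]
finger_gap: 0.0856
finger_force: 0.0
```

Emit:
jog_arm --xyz '[[0,0,0],[0,0,0],[0,0,0],[0,0,0],[0,0,0]]' --delta_rot '[[0,0,0],[0,0,0],[0,0,0],[0,0,0],[0,0,0]]' --claw '[100,100,100,100,100]'

```text
t: 2.02
tool_pos: [0.4409, 0.1764, 0.1804]
eef_rot: [3.141, -0.0, 1.294]
ft_force: [0.2, -0.3, -0.2]
finger_gap: 0.0852
finger_force: 0.0
```

```bash
python3 - <<'E'
from h import *
s,c=snap('wrist','w1'); print(s['tool_pos'],s['eef_rot'],s['q'],c['K'])
E
```

```text
[0.44086455 0.17643842 0.18042507] [ 3.14145400e+00 -1.13441749e-04  1.29367413e+00] [2.82595231e-01 3.17824869e-01 1.91513767e+00 2.85475009e-05
 9.08452388e-01 5.59699885e-01] [[272.89689762   0.         256.37394264]
 [  0.         272.89689762 187.05656116]
 [  0.           0.           1.        ]]
```

View pics/w1.png

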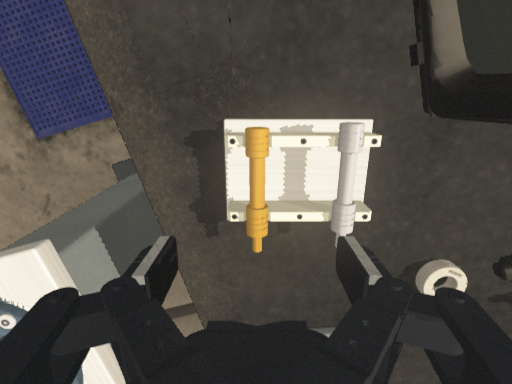

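The wrist view shows the brass spool upright in the image, rear end at (257,128), nose tip at (257,251) and waist around (257,180). The steel spool is at x≈347 and the ring at (441,283).

```bash
cat >> h.py <<'E'
def brass(f,z,box=None):
    s,c=load(f); hsv=cv2.cvtColor(c['frame'],cv2.COLOR_RGB2HSV)
    m=cv2.inRange(hsv,(10,110,90),(30,255,255))
    n,l,st,_=cv2.connectedComponentsWithStats(m); m=l==1+st[1:,4].argmax()
    ys,xs=np.nonzero(m); P=np.array([onz(c,s,u,v,z)[:2] for u,v in zip(xs,ys)])
    mu=P.mean(0); w,V=np.linalg.eigh(np.cov((P-mu).T)); d=V[:,1]; d=d*-np.sign(d[1]); n=np.array([-d[1],d[0]])
    t=(P-mu)@d; y=(P-mu)@n
    prof=[(round(a*1e3),round((y[(abs(t-a)<.002)].max()+y[(abs(t-a)<.002)].min())*500,1),round(np.ptp(y[abs(t-a)<.002])*1e3,1)) for a in np.arange(t.min()+.002,t.max(),.006)]
    print(len(P),mu,'yaw',np.degrees(np.arctan2(d[1],d[0])),'len',np.ptp(t)); print(prof)
    print('org from nose',mu+d*(t.max()-.075),'from rear',mu+d*(t.min()+.051)); return mu,d
E
python3 -c "
from h import *
brass('w1',.045)"
```

```text
2239 [0.44025857 0.17358178] yaw -105.99715580768708 len 0.12831154453205146
[(-55, np.float64(-0.5), np.float64(20.9)), (-49, np.float64(0.0), np.float64(20.2)), (-43, np.float64(0.0), np.float64(20.3)), (-37, np.float64(0.1), np.float64(20.5)), (-31, np.float64(0.1), np.float64(20.5)), (-25, np.float64(0.1), np.float64(13.2)), (-19, np.float64(0.1), np.float64(13.3)), (-13, np.float64(0.1), np.float64(13.4)), (-7, np.float64(0.2), np.float64(13.5)), (-1, np.float64(0.2), np.float64(13.6)), (5, np.float64(0.2), np.float64(13.7)), (11, np.float64(0.2), np.float64(13.8)), (17, np.float64(0.2), np.float64(19.8)), (23, np.float64(-0.3), np.float64(20.9)), (29, np.float64(-0.2), np.float64(21.0)), (35, np.float64(-0.2), np.float64(21.2)), (41, np.float64(-0.2), np.float64(21.3)), (47, np.float64(-0.2), np.float64(21.5)), (53, np.float64(0.3), np.float64(18.5)), (59, np.float64(-0.2), np.float64(9.3)), (65, np.float64(-0.1), np.float64(9.4)), (71, np.float64(0.4), np.float64(8.4))]
org from nose [0.44128933 0.17717712] from rear [0.44192637 0.17939915]
```

Emit:
jog_arm --xyz '[[0.001,0.0026,-0.03],[0,0,-0.035],[0,0,-0.03],[0,0,-0.022],[0,0,-0.0124]]' --delta_rot '[[0,0,0],[0,0,0],[0,0,0],[0,0,0],[0,0,0]]' --claw '[60,60,60,60,60]'

```text
t: 2.7
tool_pos: [0.4418, 0.1786, 0.05]
eef_rot: [-3.141, 0.001, 1.293]
ft_force: [0.4, -0.3, -0.5]
finger_gap: 0.0514
finger_force: 0.0
```

Emit:
jog_arm --xyz '[[0,0,0],[0,0,0],[0,0,0],[0,0,0],[0,0,0]]' --delta_rot '[[0,0,0],[0,0,0],[0,0,0],[0,0,0],[0,0,0]]' --claw '[50,30,10,0,0]' --grip_force 60

```text
t: 3.32
tool_pos: [0.4421, 0.1789, 0.0518]
eef_rot: [3.141, -0.0, 1.293]
ft_force: [-3.8, 1.3, 5.7]
finger_gap: 0.013
finger_force: 58.4
```

Emit:
jog_arm --xyz '[[0,0,0],[0,0,0],[0,0,0],[0,0,0],[0,0,0]]' --delta_rot '[[0,0,0],[0,0,0],[0,0,0],[0,0,0],[0,0,0]]' --claw '[0,0,0,0,0]'

```text
t: 3.95
tool_pos: [0.4421, 0.1789, 0.0518]
eef_rot: [3.141, -0.001, 1.293]
ft_force: [-4.3, 1.3, 6.6]
finger_gap: 0.0133
finger_force: 58.4
```

Emit:
jog_arm --xyz '[[0,0,0.006],[0,0,0.02],[0,0,0.03],[0,0,0.04],[0,0,0.04]]' --delta_rot '[[0,0,0],[0,0,0],[0,0,0],[0,0,0],[0,0,0]]' --claw '[0,0,0,0,0]'

```text
t: 4.58
tool_pos: [0.4419, 0.1785, 0.1886]
eef_rot: [3.141, -0.0, 1.293]
ft_force: [1.9, -0.2, -1.6]
finger_gap: 0.0132
finger_force: 58.5
```

Emit:
jog_arm --xyz '[[0.0015,-0.03,0.027],[0.002,-0.04,0.027],[0.002,-0.04,0],[0.002,-0.04,0],[0.002,-0.04,0]]' --delta_rot '[[0,0,0.5],[0,0,0.5],[0,0,0.5],[0,0,0.5],[0,0,0.5]]' --claw '[0,0,0,0,0]'

```text
t: 5.2
tool_pos: [0.4514, -0.0127, 0.2415]
eef_rot: [3.141, -0.0, 1.337]
ft_force: [0.5, 0.3, -2.2]
finger_gap: 0.0133
finger_force: 58.7
```

Emit:
jog_arm --xyz '[[0.002,-0.04,0],[0.002,-0.04,0],[0.002,-0.04,0],[0.001,-0.035,0],[0,0,0]]' --delta_rot '[[0,0,0.5],[0,0,0.5],[0,0,0.5],[0,0,0.9],[0,0,0]]' --claw '[0,0,0,0,0]'

```text
t: 5.82
tool_pos: [0.4584, -0.1681, 0.2412]
eef_rot: [3.141, 0.0, 1.376]
ft_force: [-0.9, 0.7, -2.2]
finger_gap: 0.0129
finger_force: 58.6
```

Emit:
jog_arm --xyz '[[0,0,0],[0,0,0],[0,0,0],[0,0,0],[0,0,0]]' --delta_rot '[[0,0,0],[0,0,0],[0,0,0],[0,0,0],[0,0,0]]' --claw '[0,0,0,0,0]'

```text
t: 6.45
tool_pos: [0.4586, -0.1662, 0.2409]
eef_rot: [-3.142, -0.0, 1.378]
ft_force: [-0.2, -0.1, -2.1]
finger_gap: 0.013
finger_force: 58.6
```

```bash
python3 - <<'E'
from h import *
s,c=snap('wrist','w2'); print(s['tool_pos'],s['eef_rot'],s['finger_gap'],s['ft_force'])
cv2.imwrite('pics/w2b.png',cv2.resize(c['frame'],(800,600),interpolation=cv2.INTER_CUBIC)[:,:,::-1])
E
```

```text
[ 0.45862991 -0.16622314  0.24089266] [-3.14156189e+00 -1.71381141e-05  1.37838901e+00] 0.013035791201667373 [-0.16616695 -0.11037501 -2.11863488]
```

View pics/w2b.png

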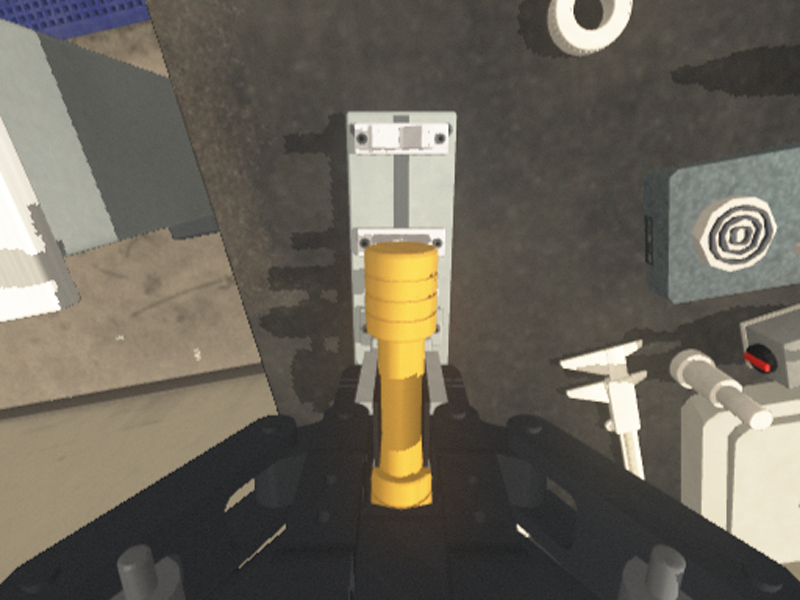

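The wrist view shows the gauge aligned with the tool, with the base's rear edge at row 112 and columns 347–457. The rear rest is at rows 124–153 and the front rest's top edge at row 228. The held spool has its rear land at (401,243–338) and is centred. I'll zoom on the rests.

```bash
python3 - <<'E'
from h import *
s,c=load('w2'); f=c['frame']
cv2.imwrite('pics/z.png',cv2.resize(f[65:170,210:305],(570,600+30),interpolation=cv2.INTER_CUBIC)[:600,:,::-1])
from scipy.spatial.transform import Rotation as Ro
g=lambda u,v,z:onz(c,s,u,v,z)[:2]
for z,p in [(.014,(347,112)),(.014,(457,112)),(.014,(352,340)),(.014,(449,340))]:
  q=g(p[0]/1.5625,p[1]/1.5625,z); print(p,q)
E
```

```text
(347, 112) [ 0.43992883 -0.0511108 ]
(457, 112) [ 0.52050514 -0.06677518]
(352, 340) [ 0.40217142 -0.23198688]
(449, 340) [ 0.48555008 -0.24817281]
```

View pics/z.png

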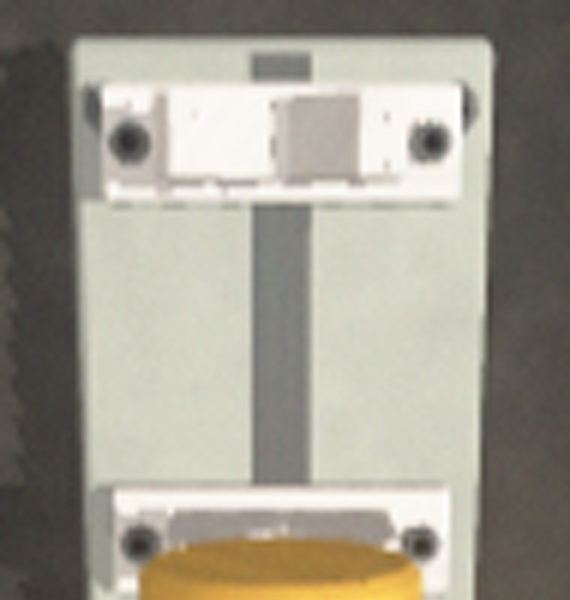

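The crop shows the rear V facets at crop rows 93–183, centred near column 280. The front foot's rear edge is at row 488 and the feet and groove are centred at column 280, so the gauge axis lies at u≈256.6 in the full image.

```bash
python3 - <<'E'
from h import *
s,c=load('w2')
g=lambda u,v,z:onz(c,s,(u+.5)/6+209.5,(v+.5)/6+64.5,z)[:2]
a=np.array([.4802,-.0589]); y=s['eef_rot'][2]; d=-np.array([np.cos(y),np.sin(y)]); n=np.array([-d[1],d[0]])
print('tcp',(s['tool_pos'][:2]-a)@d,(s['tool_pos'][:2]-a)@n)
for z,p in [(.014,(283.5,38)),(.014,(281,580)),(.055,(280,93)),(.055,(280,138)),(.055,(280,183)),(.06,(280,93)),(.05,(280,138)),(.022,(281,82)),(.022,(281,203)),(.022,(281,488)),(.022,(279,142)),(.022,(279,545))]:
  q=g(*p,z)-a; print(z,p,(q@d).round(4),(q@n).round(4))
print(d)
E
```

```text
tcp 0.109467359666029 -0.0006494725184802812
0.014 (283.5, 38) -0.0008 -0.0005
0.014 (281, 580) 0.1063 -0.0009
0.055 (280, 93) 0.0121 -0.0011
0.055 (280, 138) 0.0194 -0.0011
0.055 (280, 183) 0.0268 -0.0011
0.06 (280, 93) 0.0124 -0.0011
0.05 (280, 138) 0.0191 -0.0011
0.022 (281, 82) 0.0078 -0.001
0.022 (281, 203) 0.0298 -0.001
0.022 (281, 488) 0.0854 -0.0009
0.022 (279, 142) 0.0186 -0.0014
0.022 (279, 545) 0.0972 -0.0013
[-0.19122234 -0.98154675]
```

Emit:
jog_arm --xyz '[[0.004,0.02,0],[0.004,0.02,-0.01],[0.003,0.0194,-0.02],[0,0,-0.03],[0,0,-0.03]]' --delta_rot '[[0,0,0],[0,0,0],[0,0,0],[0,0,0],[0,0,0]]' --claw '[0,0,0,0,0]'

```text
t: 7.12
tool_pos: [0.4698, -0.1067, 0.1502]
eef_rot: [3.141, 0.0, 1.379]
ft_force: [0.3, -0.2, -2.4]
finger_gap: 0.0131
finger_force: 58.6
```

Emit:
jog_arm --xyz '[[0,0,-0.025],[0,0,-0.02],[0,0,-0.01],[0,0,-0.005],[0,0,0]]' --delta_rot '[[0,0,0],[0,0,0],[0,0,0],[0,0,0],[0,0,0]]' --claw '[0,0,0,0,0]'

```text
t: 7.75
tool_pos: [0.4698, -0.107, 0.0911]
eef_rot: [3.141, 0.0, 1.378]
ft_force: [-0.2, 0.3, -2.3]
finger_gap: 0.0128
finger_force: 58.6
```

```bash
python3 - <<'E'
from h import *
s,c=snap('wrist','w3'); print(s['tool_pos'],s['eef_rot'],s['ft_force'])
snap('top','top3'); f=load('top3')[1]['frame']
a=cv2.resize(c['frame'],(400,300),interpolation=cv2.INTER_AREA); b=cv2.resize(f[180:250,300:440],(800,400-100),interpolation=cv2.INTER_CUBIC)
o=np.zeros((600,800,3),np.uint8); o[:300]=b; o[300:,:400]=a; o[300:,400:]=cv2.resize(load('scene0')[1]['frame'][100:200,220:320] if 0 else capture('scene')['frame'][100:190,230:330],(400,300))
cv2.imwrite('pics/m3.png',o[:,:,::-1])
E
```

```text
[ 0.46978131 -0.10702543  0.09113854] [3.14128027e+00 4.77058563e-05 1.37818778e+00] [-0.21361722  0.31964671 -2.32642695]
```

View pics/m3.png

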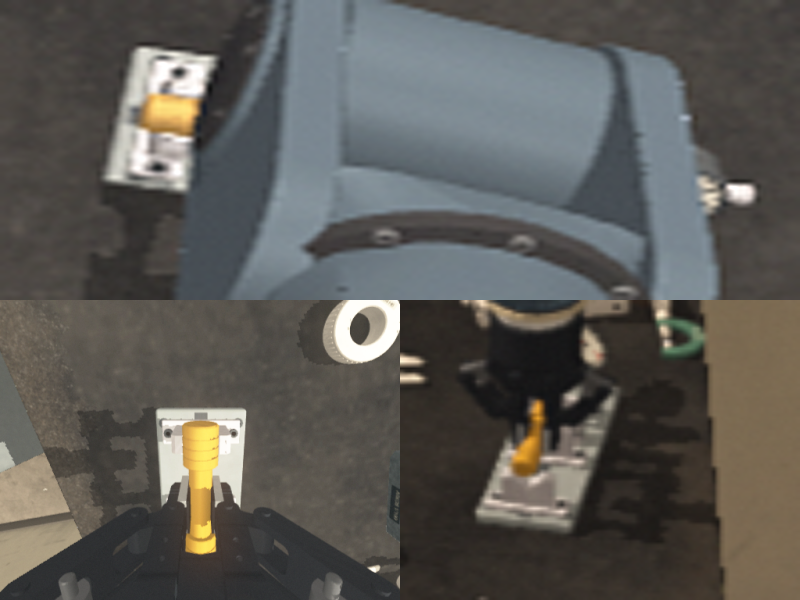

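The held spool is centred over the rests: land at u≈200 in the inset, rest screws at 168 and 234. The scene view shows it aligned with the gauge.

Emit:
jog_arm --xyz '[[0,0,-0.01],[0,0,-0.006],[0,0,-0.002],[0,0,-0.001],[0,0,0]]' --delta_rot '[[0,0,0],[0,0,0],[0,0,0],[0,0,0],[0,0,0]]' --claw '[0,0,0,0,0]'

```text
t: 8.52
tool_pos: [0.4697, -0.107, 0.0719]
eef_rot: [3.141, 0.0, 1.378]
ft_force: [-0.7, -0.5, -2.4]
finger_gap: 0.0132
finger_force: 58.6
```

Emit:
jog_arm --xyz '[[0,0,-0.001],[0,0,-0.001],[0,0,-0.0005],[0,0,0],[0,0,0]]' --delta_rot '[[0,0,0],[0,0,0],[0,0,0],[0,0,0],[0,0,0]]' --claw '[0,0,0,0,0]'

```text
t: 9.15
tool_pos: [0.4696, -0.107, 0.0694]
eef_rot: [3.141, 0.0, 1.378]
ft_force: [-0.4, 0.2, -1.3]
finger_gap: 0.0133
finger_force: 58.7
```

Emit:
jog_arm --xyz '[[0,0,-0.0005],[0,0,0],[0,0,-0.0005],[0,0,0],[0,0,0]]' --delta_rot '[[0,0,0],[0,0,0],[0,0,0],[0,0,0],[0,0,0]]' --claw '[0,0,0,0,0]'

```text
t: 9.78
tool_pos: [0.47, -0.1071, 0.0689]
eef_rot: [3.14, 0.0, 1.378]
ft_force: [-0.1, 1.6, 6.1]
finger_gap: 0.0131
finger_force: 59.6
```

Emit:
jog_arm --xyz '[[0,0,0],[0,0,0],[0,0,0],[0,0,0],[0,0,0]]' --delta_rot '[[0,0,0],[0,0,0],[0,0,0],[0,0,0],[0,0,0]]' --claw '[30,30,30,30,30]'

```text
t: 10.4
tool_pos: [0.4696, -0.107, 0.0683]
eef_rot: [-3.141, 0.0, 1.378]
ft_force: [-0.7, -0.4, 0.3]
finger_gap: 0.0256
finger_force: 0.0
```

Emit:
jog_arm --xyz '[[0,0,0],[0,0,0],[0,0,0],[0,0,0],[0,0,0]]' --delta_rot '[[0,0,0],[0,0,0],[0,0,0],[0,0,0],[0,0,0]]' --claw '[0,0,0,0,0]' --grip_force 80

```text
t: 11.02
tool_pos: [0.47, -0.1071, 0.0686]
eef_rot: [3.141, 0.0, 1.378]
ft_force: [2.9, -0.7, 3.5]
finger_gap: 0.0122
finger_force: 78.0
```

```bash
python3 - <<'E'
from h import *
s,c=snap('wrist','w4'); print(s['tool_pos'],s['ft_force'],s['finger_gap'],s['finger_force'])
for n in ('w2','w3','w4'):
  s,c=load(n); hsv=cv2.cvtColor(c['frame'],cv2.COLOR_RGB2HSV)
  m=cv2.inRange(hsv,(10,110,90),(30,255,255)); ys,xs=np.nonzero(m); 
  w=(m>0).sum(1); r=np.nonzero(w)[0]; print(n,r[0],r[-1],w[r[0]:r[-1]:6],[round(np.nonzero(m[k])[0].mean(),1) for k in r[4::25]])
E
```

```text
[ 0.46998015 -0.10706515  0.06856675] [ 2.92608755 -0.66491001  3.48094796] 0.012245347067168968 77.99144625663757
w2 155 325 [25 47 47 46 46 45 46 45 45 45 36 30 30 30 29 27 26 26 26 26 26 26 28 28
 38 40 38 40 29] [np.float64(256.0), np.float64(256.5), np.float64(256.0), np.float64(256.5), np.float64(256.5), np.float64(256.5), np.float64(256.5)]
w3 155 325 [21 47 47 46 46 45 46 45 45 44 34 30 30 30 29 27 27 27 26 26 26 26 28 28
 37 40 40 40 30] [np.float64(256.5), np.float64(256.5), np.float64(256.5), np.float64(256.5), np.float64(256.0), np.float64(256.0), np.float64(256.5)]
w4 155 325 [20 47 46 46 46 46 46 45 45 44 36 30 30 30 29 26 26 26 26 26 25 26 26 27
 35 38 38 38 31] [np.float64(257.0), np.float64(256.5), np.float64(256.5), np.float64(256.5), np.float64(256.5), np.float64(256.5), np.float64(256.5)]
```

Emit:
jog_arm --xyz '[[-0.0004,-0.002,0],[-0.0004,-0.002,0],[-0.0004,-0.002,0],[-0.0004,-0.002,0],[-0.0004,-0.002,0]]' --delta_rot '[[0,0,0],[0,0,0],[0,0,0],[0,0,0],[0,0,0]]' --claw '[0,0,0,0,0]'

```text
t: 11.7
tool_pos: [0.4681, -0.1163, 0.0686]
eef_rot: [3.141, -0.001, 1.378]
ft_force: [7.4, 8.9, 4.1]
finger_gap: 0.0125
finger_force: 78.1
```

Emit:
jog_arm --xyz '[[-0.0004,-0.0015,0],[-0.0002,-0.001,0],[-0.0002,-0.001,0],[0,0,0],[0,0,0]]' --delta_rot '[[0,0,0],[0,0,0],[0,0,0],[0,0,0],[0,0,0]]' --claw '[0,0,0,0,0]'

```text
t: 12.32
tool_pos: [0.4674, -0.1199, 0.0686]
eef_rot: [3.14, -0.001, 1.378]
ft_force: [6.2, 7.9, 2.9]
finger_gap: 0.0126
finger_force: 78.1
```

Emit:
jog_arm --xyz '[[0.0001,-0.0008,0],[0.0001,-0.0007,0],[0,-0.0005,0],[0,0,0],[0,0,0]]' --delta_rot '[[0,0,0],[0,0,0],[0,0,0],[0,0,0],[0,0,0]]' --claw '[0,0,0,0,0]'

```text
t: 12.95
tool_pos: [0.4671, -0.1214, 0.0685]
eef_rot: [-3.141, -0.002, 1.378]
ft_force: [5.0, 12.1, 7.0]
finger_gap: 0.0124
finger_force: 78.3
```

Emit:
jog_arm --xyz '[[0,-0.0005,0],[0,-0.0005,0],[0,0,0],[0,0,0],[0,0,0]]' --delta_rot '[[0,0,0],[0,0,0],[0,0,0],[0,0,0],[0,0,0]]' --claw '[0,0,0,0,0]'

```text
t: 13.58
tool_pos: [0.467, -0.1223, 0.0686]
eef_rot: [-3.141, -0.002, 1.378]
ft_force: [4.1, 14.1, 7.5]
finger_gap: 0.0128
finger_force: 78.4
```

Emit:
jog_arm --xyz '[[-0.0001,-0.0005,0],[-0.0001,-0.0005,0],[0,0,0],[0,0,0],[0,0,0]]' --delta_rot '[[0,0,0],[0,0,0],[0,0,0],[0,0,0],[0,0,0]]' --claw '[0,0,0,0,0]'

```text
t: 14.2
tool_pos: [0.467, -0.1226, 0.0686]
eef_rot: [-3.141, -0.003, 1.378]
ft_force: [7.2, 21.0, 7.9]
finger_gap: 0.0127
finger_force: 78.5
```

Emit:
jog_arm --xyz '[[-0.0001,-0.0005,0],[-0.0001,-0.0005,0],[0,0,0],[0,0,0],[0,0,0]]' --delta_rot '[[0,0,0],[0,0,0],[0,0,0],[0,0,0],[0,0,0]]' --claw '[0,0,0,0,0]'

```text
t: 14.82
tool_pos: [0.4669, -0.1227, 0.0685]
eef_rot: [-3.141, -0.004, 1.377]
ft_force: [10.0, 28.8, 8.4]
finger_gap: 0.0126
finger_force: 78.6
```

```bash
python3 - <<'E'
from h import *
s,c=snap('wrist','w5'); print(s['tool_pos'],s['ft_force'],s['moment'])
d=np.array([-.1912,-.9815]); n=np.array([.9815,-.1912]); print('push',-s['ft_force'][:2]@d,'lat',s['ft_force'][:2]@n,'s',(s['tool_pos'][:2]-[.4802,-.0589])@d)
for k in ('w4','w5'):
  s,c=load(k); hsv=cv2.cvtColor(c['frame'],cv2.COLOR_RGB2HSV); m=cv2.inRange(hsv,(10,110,90),(30,255,255)); w=(m>0).sum(1); r=np.nonzero(w)[0]
  print(k,r[0],r[-1],w[r[0]:r[0]+4],w[r[0]+52:r[0]+68],c['frame'][r[0]+5:r[0]+40:5,256].tolist())
cv2.imwrite('pics/w5b.png',c['frame'][:,:,::-1])
E
```

```text
[ 0.46690534 -0.12268522  0.06853233] [ 9.98546856 28.83171768  8.42566847] [ 4.53846531 -1.54601736 -0.01314861]
push 30.207552488451178 lat 4.288112976278847 s 0.06514713200479164
w4 155 325 [20 32 40 42] [44 44 44 44 44 42 40 38 36 32 30 30 30 30 30 30] [[178, 136, 70], [251, 218, 93], [253, 228, 97], [254, 229, 99], [250, 214, 95], [254, 230, 102], [254, 230, 102]]
w5 155 325 [27 38 42 44] [44 44 44 44 44 42 40 36 33 30 30 30 30 30 30 30] [[183, 141, 80], [251, 219, 99], [253, 225, 100], [253, 225, 102], [247, 204, 95], [253, 224, 98], [253, 226, 101]]
```

View pics/w5b.png

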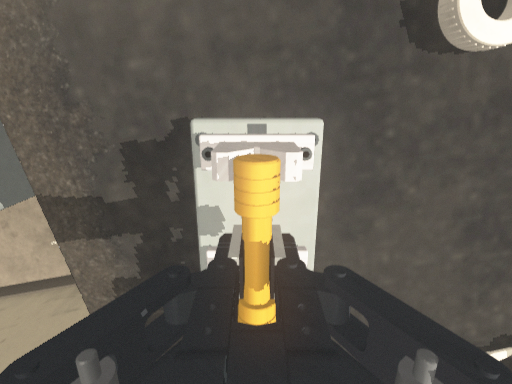

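The spool has not slipped in the jaws. The tool is at s=65.1 mm against the 65 mm expected at home, and the force has climbed stiffly to 30 N, so the shoulder is on the fork.

```bash
python3 -c "
from plant import *
print(state()['ft_force']); print(job_done())"
```

```text
[10.17896989 30.54234543  8.70006552]
the job is handed in; nothing more can be done
None
```

The brass spool is in the gauge's V rests with its shoulder held hard against the fork at about 30 N, and I handed the job in at about 15 s; the result was not reported back.

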